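# Put three mixed-up specimen pots back in their own case trays

## Robot

A 6-joint arm with a two-finger parallel gripper is mounted at the origin on the work surface. World frame = base frame: x ahead of the robot, y to its left, z up, the work surface at z = 0. Lengths are in m, angles in degrees, forces in N, time in s.
With the tool pointing down it reaches from about 0.4 to 0.825 m from the base axis. Payload 7 kg.
Tool frame: the origin (TCP) lies at the very end of the fingers, on their centre line; the grasp point (between the pads) lies 19 mm behind it; z points along the fingers, y is the line along which they close (so a half turn about z gives the same grasp; the last joint's range is limited). The gripper opens to 88 mm and grips with 3 to 60 N. Pads are 19 mm wide; open, the fingers measure 130 mm over their backs; the gripper's body (78 mm by 193 mm) begins 47 mm behind the grasp point.
Start: joints at [90.132, 20.546, 0.682, 0, -70.136, -16.507], TCP at [0.19, 0.648, 0.197] pointing down, gripper open.
Joint ranges: [-176.03, 176.03], [-82.01, 121.73], [-58.28, 71.71], [-173.87, 95.51], [-174.79, -0.11], [-173.66, 173.66]. Speed limits (degrees/s): [136.94, 136.94, 172.46, 180, 180, 180].

## Interface

Orientations are given as [roll, pitch, yaw] about the fixed x, y, z axes, in that order (R = Rz(yaw) Ry(pitch) Rx(roll)).
In Python, from plant import ctrl, cams, workorder gives the robot as it stands.
- The arm moves only by the tool play_rows, never from a script. Its argument "motion" is a list of rows, each an object of numbers: "x", "y", "z": the shift along the tool's x, y, z normalised to -1 to 1, where 1 is 0.025 m; "rx", "ry", "rz": the turn, a rotation vector about the tool's x, y, z normalised to -1 to 1, where 1 is 4 degrees. A call has 1 to 20 rows; each row shifts and turns the commanded pose from where the row before left it, along the tool's axes as they then stand; what a row does not reach is not made up. A row lasts 1/8 s, in which the tool goes at most 62.5 mm and 10.7 degrees, less where a joint would pass 70% of its speed; a pose out of reach is approached as far as the arm can. A call with a number of a shift or a turn outside -1 to 1 is refused whole. A call with a gripper value outside its range is refused whole. "fingers" is the opening, from -1 (shut) to 1 (fully open), set as the call begins (left out, the last holds). The fingers move at their own pace and stop on an object; the grip force is fixed at half the most. Time passes only in rows, so rows that do not move let the fingers close. It gives the time, the measured TCP pose, the force, the opening and the grip force at its end, in the units of the state.
- ctrl.get_obs(): the state, without advancing time (a new reading comes with each control period).
- cams.snapshot(name): name is "side" or "top"; returns the picture (400x640x3 uint8, blue, green, red); there is no depth.
- cams.get_calibration(name): a dict with "vertical_fov" (degrees; the focal length in pixels is half the picture's height over the tangent of half this angle, whatever the lens; pixels are square), "cx", "cy" (the principal point, pixels), "k1" (the pictures are not rectified: a ray, as slopes to the right and down, at radius r is drawn at 1 + k1 r^2 times it, then the intrinsics apply), "position" and "rotation" of the camera in the world. Camera axes: x right, y up, looking along -z (the intrinsics and any distortion apply to the point x, -y, -z); pixel columns grow to the right and rows downward; lengths in m; the calibration is good to about 2 mm. A picture is of the moment at which its call begins. get_calibration takes no time and is no camera call.
- workorder.close_job(): hands the job in; it is judged then, once.
The state is a dict: "clock": time; "joint_pos": joint angles; "qvel": joint speeds; "tau": joint torques, N m; "tool_pos": TCP position; "orientation": TCP orientation; "force": force on the tool from outside, world axes, zero at the start; "moment": the same for the moment, N m; "opening": finger opening in m; "gripper_force": force on a finger pad.
Only numpy, scipy, OpenCV 4.12 (cv2) and the standard library are available. Lean on these libraries where they do the work, as an engineer would, in place of code of your own. Each camera call takes 0.05 s, during which the arm holds its last target. There are 200 camera calls.

## Task

The red, blue and yellow specimen pots were put back in each other's case trays: get each one standing on the ring in the tray whose tissue cassettes have the colour of its lid. Every tray holds one pot, so park a pot in the spare tray without cassettes on the way, and leave that tray empty again at the end. Keep the pots upright, set them down gently rather than dropping them, and leave the green pot and the dropper bottle where they are.

Things in the scene. Friction and masses are not known exactly. Their poses are not given: they have to be found in the camera images.
- pot_red: Specimen pot with a red lid: an off-white upright cylinder 44 mm in diameter with a white label, and a ribbed red lid 47 mm in diameter, from 50 mm up to the top at 64 mm. Rigid, closed, loose, 45 to 100 g. Origin: centre of its underside; z up along its axis; yaw means nothing. Grip it across the lid from above.
- pot_blue: Specimen pot with a blue lid: an off-white upright cylinder 44 mm in diameter with a white label, and a ribbed blue lid 47 mm in diameter, from 50 mm up to the top at 64 mm. Rigid, closed, loose, 45 to 100 g. Origin: centre of its underside; z up along its axis; yaw means nothing. Grip it across the lid from above.
- pot_yellow: Specimen pot with a yellow lid: an off-white upright cylinder 44 mm in diameter with a white label, and a ribbed yellow lid 47 mm in diameter, from 50 mm up to the top at 64 mm. Rigid, closed, loose, 45 to 100 g. Origin: centre of its underside; z up along its axis; yaw means nothing. Grip it across the lid from above.
- pot_green: Specimen pot with a green lid: an off-white upright cylinder 44 mm in diameter with a white label, and a ribbed green lid 47 mm in diameter, from 50 mm up to the top at 64 mm. Rigid, closed, loose, 45 to 100 g. Origin: centre of its underside; z up along its axis; yaw means nothing. Already in its right tray.
- tray_red: White case tray fixed to the bench: floor 4 mm thick, rim 3 mm thick and 14 mm high. Origin: on the bench below the centre of the dark ring, 60 mm across, printed on its floor where the pot stands. It spans x -40 to +90 mm, y +-47 mm; z up. Two red tissue cassettes (28.5 mm in x, 40 mm in y, tops at z 11 mm) lie side by side at x 52 to 80 mm: the red pot's tray.
- tray_blue: White case tray fixed to the bench: floor 4 mm thick, rim 3 mm thick and 14 mm high. Origin: on the bench below the centre of the dark ring, 60 mm across, printed on its floor where the pot stands. It spans x -40 to +90 mm, y +-47 mm; z up. Two blue tissue cassettes (28.5 mm in x, 40 mm in y, tops at z 11 mm) lie side by side at x 52 to 80 mm: the blue pot's tray.
- tray_yellow: White case tray fixed to the bench: floor 4 mm thick, rim 3 mm thick and 14 mm high. Origin: on the bench below the centre of the dark ring, 60 mm across, printed on its floor where the pot stands. It spans x -40 to +90 mm, y +-47 mm; z up. Two yellow tissue cassettes (28.5 mm in x, 40 mm in y, tops at z 11 mm) lie side by side at x 52 to 80 mm: the yellow pot's tray.
- tray_green: White case tray fixed to the bench: floor 4 mm thick, rim 3 mm thick and 14 mm high. Origin: on the bench below the centre of the dark ring, 60 mm across, printed on its floor where the pot stands. It spans x -40 to +90 mm, y +-47 mm; z up. Two green tissue cassettes (28.5 mm in x, 40 mm in y, tops at z 11 mm) lie side by side at x 52 to 80 mm: the green pot's tray.
- tray_empty: White case tray fixed to the bench: floor 4 mm thick, rim 3 mm thick and 14 mm high. Origin: on the bench below the centre of the dark ring, 60 mm across, printed on its floor where the pot stands. It spans x -40 to +90 mm, y +-47 mm; z up. The spare tray: no cassettes, and no pot at the start.
- dropper_bottle: White plastic dropper bottle with a grey pointed nozzle, 33 mm in diameter, 90 mm tall, standing loose on the bench beside the trays; not part of the job. Origin: centre of its underside; z up.
There are look-alikes about, which are no part of the job. What is shaped like the pot_yellow but black is not meant.

How it is judged (in metres and radians):
On the way:
1. one of the red, blue and yellow pots stands released in the spare tray (((z of pot_red in the frame of tray_empty between 0.001 and 0.008 m and angle between pot_red's own z axis and vertical below 0.1 rad and linear speed of pot_red below 0.02 m/s and angular speed of pot_red below 0.3 rad/s and x of pot_red in the frame of tray_empty between -0.04 and 0.09 m and y of pot_red in the frame of tray_empty between -0.047 and 0.047 m and contact force between the fingers and pot_red below 0.2 N) or (z of pot_blue in the frame of tray_empty between 0.001 and 0.008 m and angle between pot_blue's own z axis and vertical below 0.1 rad and linear speed of pot_blue below 0.02 m/s and angular speed of pot_blue below 0.3 rad/s and x of pot_blue in the frame of tray_empty between -0.04 and 0.09 m and y of pot_blue in the frame of tray_empty between -0.047 and 0.047 m and contact force between the fingers and pot_blue below 0.2 N) or (z of pot_yellow in the frame of tray_empty between 0.001 and 0.008 m and angle between pot_yellow's own z axis and vertical below 0.1 rad and linear speed of pot_yellow below 0.02 m/s and angular speed of pot_yellow below 0.3 rad/s and x of pot_yellow in the frame of tray_empty between -0.04 and 0.09 m and y of pot_yellow in the frame of tray_empty between -0.047 and 0.047 m and contact force between the fingers and pot_yellow below 0.2 N))), for 0.2 s.
At the end, for the whole second after the job is handed in: Red, blue and yellow pots stand upright (0.1 rad), released and at rest in the tray of their own colour, each within 12 mm of its ring's centre; the spare tray is empty; the green pot is within 18 mm of its ring's centre and the dropper bottle within 20 mm of its start (horizontal distance between pot_red and tray_red below 0.012 m and z of pot_red in the frame of tray_red between 0.001 and 0.008 m and angle between each of pot_red, pot_blue, pot_yellow, pot_green's own z axis and vertical below 0.1 rad and linear speed of each of pot_red, pot_blue, pot_yellow, pot_green below 0.02 m/s and angular speed of each of pot_red, pot_blue, pot_yellow below 0.3 rad/s and horizontal distance between pot_blue and tray_blue below 0.012 m and z of pot_blue in the frame of tray_blue between 0.001 and 0.008 m and horizontal distance between pot_yellow and tray_yellow below 0.012 m and z of pot_yellow in the frame of tray_yellow between 0.001 and 0.008 m and horizontal distance between pot_green and tray_green below 0.018 m and distance of dropper_bottle from where it was at the start of the episode below 0.02 m); the robot touches nothing.
It fails at once if the red, blue or yellow pot is tipped more than 0.7 rad (angle between any of pot_red, pot_blue, pot_yellow's own z axis and vertical above 0.7 rad).
It fails at once if a pot is dropped or thrown (faster than 0.7 m/s while the fingers do not hold it: a fall of about 25 mm) ((linear speed of pot_red above 0.7 m/s and contact force between the fingers and pot_red below 0.05 N) or (linear speed of pot_blue above 0.7 m/s and contact force between the fingers and pot_blue below 0.05 N) or (linear speed of pot_yellow above 0.7 m/s and contact force between the fingers and pot_yellow below 0.05 N)).
It fails at once if the green pot is moved more than 12 mm or tipped (distance of pot_green from where it was at the start of the episode above 0.012 m or angle between pot_green's own z axis and vertical above 0.4 rad).
It fails at once if the dropper bottle is moved more than 20 mm or tipped (distance of dropper_bottle from where it was at the start of the episode above 0.02 m or angle between dropper_bottle's own z axis and vertical above 0.4 rad).
It also fails if it takes over 99 s, if anything falls off the work surface, if the arm or the gripper's body presses on something with over 40 N, if the wrist force passes 120 N, or if a joint passes its speed limit or range.

## Working session

There is one attempt and no reset: what is moved stays moved. The work goes in short steps, Python scripts to look and compute and a tool call to move; the robot and the scene stay as the last step left them, time stands still between calls to the robot, and variables do not carry over. Pictures are saved under pics/ and viewed, at most 14 in all, crops included, and the job is handed in when it is done.

Besides the shell and the picture viewer there is one more tool, called after "Request:" as name(argument=value, ...) on one line, values as JSON. play_rows: Moves the arm, as the interface text tells. Its arguments: {"type":"object","properties":{"motion":{"type":"array"},"fingers":{"type":"number"}},"required":["motion"]}

```bash
ls; mkdir -p pics; python3 - <<'E'
from plant import ctrl,cams
import cv2
o=ctrl.get_obs()
for k in o: print(k,o[k])
for n in("top","side"):
    print(cams.get_calibration(n)); cv2.imwrite(f"pics/{n}0.png",cams.snapshot(n))
E
```

```text
pics
clock 0.0
joint_pos [ 9.01330994e+01  2.05926038e+01  6.33216078e-01 -1.99253970e-02
 -7.01362642e+01 -1.65042575e+01]
qvel [ 0.03025979 -0.08527344  0.021179    0.1158653  -0.0065224  -0.06510927]
tau [ 8.34954608e-05 -5.82722247e+01  2.93058103e+01  6.99725792e+00
  6.95596682e-03 -1.44915562e-04]
tool_pos [0.19016413 0.64709006 0.19650592]
orientation [ 1.79902967e+02 -9.21679249e-03 -1.63779363e+01]
force [ 0.39733125 -0.44729653 -0.73960127]
moment [0.01787725 0.00500237 0.00805947]
gripper_force 0.0
opening 0.08767452879742516
{'vertical_fov': 56.13561042322339, 'cx': 323.4055936472786, 'cy': 196.72852764507442, 'k1': -0.005977705801766134, 'position': array([ 0.35592641, -0.00986157,  1.01685251]), 'rotation': array([ 10.2197598 ,   0.74726111, -88.8262604 ])}
{'vertical_fov': 44.67427549664415, 'cx': 319.6405739726407, 'cy': 192.25688805420955, 'k1': -0.1385485138580585, 'position': array([0.09585726, 0.46322093, 0.76082286]), 'rotation': array([  41.85256376,    0.971802  , -138.12078937])}
```

View pics/top0.png

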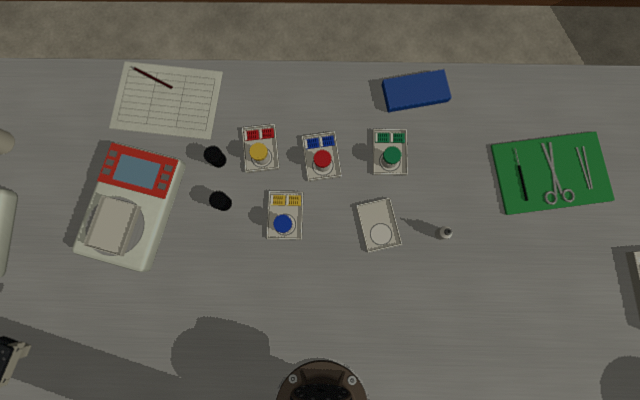

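View pics/side0.png

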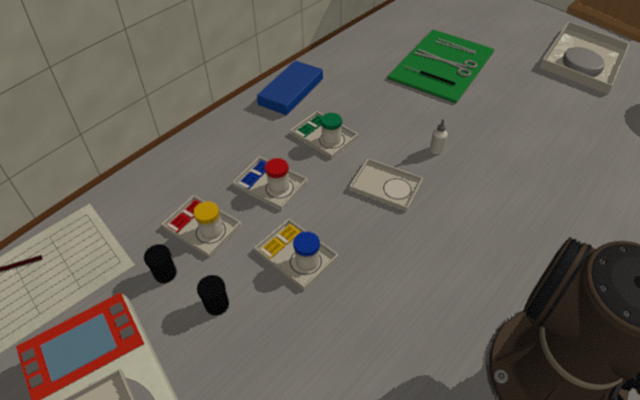

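The top view shows these pots and trays:

| Item | Pixel (top) | Notes |
|---|---|---|
| Yellow pot | (258,152) | In the red tray |
| Red pot | (322,158) | In the blue tray |
| Blue pot | (283,223) | In the yellow tray |
| Green pot | (391,155) | In its own tray |
| Spare tray ring | (380,234) | |
| Dropper bottle | (446,232) | |

These could be mistaken for the targets:
- Two black pot-shaped objects at (215,156) and (220,201).
- The blue box at (416,90).
- The red panel on the scale at (137,170).
- The green mat at (550,172).
- The white dish at (635,285).

I choose the three pots with coloured lids that stand in trays.

```bash
cat > h.py <<'E'
import numpy as np, cv2
from scipy.spatial.transform import Rotation as R
from plant import ctrl,cams
def K(n):
    c=cams.get_calibration(n); f=200/np.tan(np.radians(c["vertical_fov"])/2)
    return c,np.array([[f,0,c["cx"]],[0,f,c["cy"]],[0,0,1]]),np.array([c["k1"],0,0,0.])
def cast(n,uv,z):
    c,k,d=K(n)
    p=cv2.undistortPoints(np.array(uv,float).reshape(-1,1,2),k,d).reshape(-1,2)
    r=R.from_euler('xyz',c["rotation"],degrees=True).apply(np.c_[p[:,0],-p[:,1],-np.ones(len(p))])
    t=(z-c["position"][2])/r[:,2]
    return (c["position"]+t[:,None]*r)
HUE={"red":(-8,8),"yellow":(18,32),"green":(65,90),"blue":(105,125)}
def mask(im,col):
    h,s,v=cv2.split(cv2.cvtColor(im,cv2.COLOR_BGR2HSV).astype(int)); h=np.where(h>170,h-180,h)
    a,b=HUE[col]; return ((h>=a)&(h<=b)&(s>130)&(v>40)).astype(np.uint8)*255
def blobs(im,col,amin=25):
    n,l,st,ce=cv2.connectedComponentsWithStats(mask(im,col))
    return [(ce[i],st[i]) for i in range(1,n) if st[i][4]>=amin]
E
python3 - <<'E'
from h import *
np.set_printoptions(precision=4,suppress=True)
for n in("top","side"):
    im=cv2.imread(f"pics/{n}0.png")
    for c in HUE:
        for ce,st in blobs(im,c):
            print(n,c,ce.round(1),"wh",st[2:4],"A",st[4],"lid",cast(n,ce,.061)[0][:2],"cas",cast(n,ce,.011)[0][:2])
a=cv2.imread("pics/top0.png")[110:260,200:420]
b=cv2.imread("pics/side0.png")[100:300,150:450]
cv2.imwrite("pics/crop0.png",np.vstack([cv2.resize(a,(440,300),interpolation=2),cv2.resize(b,(440,293),interpolation=2)]))
E
```

```text
top red [267.6 133. ] wh [12 11] A 113 lid [0.6986 0.1592] cas [0.7165 0.168 ]
top red [252.5 134.8] wh [12 11] A 113 lid [0.6929 0.1995] cas [0.7106 0.2105]
top red [138.5 169.6] wh [81 56] A 1435 lid [0.592  0.4968] cas [0.6044 0.5233]
top red [322.  158.3] wh [17 18] A 244 lid [0.6308 0.0118] cas [0.6452 0.013 ]
top yellow [257.9 151.4] wh [19 18] A 251 lid [0.6471 0.1825] cas [0.6623 0.1925]
top yellow [278.6 199.5] wh [13 10] A 121 lid [0.5186 0.1221] cas [0.5271 0.1291]
top yellow [294.4 200.3] wh [13 11] A 127 lid [0.5173 0.0809] cas [0.5258 0.0857]
top green [383.  137.4] wh [11  9] A 89 lid [ 0.6911 -0.149 ] cas [ 0.7086 -0.1563]
top green [550.  172.1] wh [123  82] A 6388 lid [ 0.604  -0.5829] cas [ 0.6169 -0.6129]
top green [398.7 137.8] wh [12  9] A 87 lid [ 0.6908 -0.1909] cas [ 0.7084 -0.2004]
top green [391.6 154.9] wh [18 17] A 225 lid [ 0.6432 -0.1715] cas [ 0.6583 -0.1799]
top green [568.1 195. ] wh [7 7] A 35 lid [ 0.5439 -0.6242] cas [ 0.5538 -0.6564]
top green [550.6 197.3] wh [6 7] A 35 lid [ 0.5372 -0.5786] cas [ 0.5467 -0.6083]
top blue [415.6  90.4] wh [69 42
[... 754 characters left out ...]
8 0.1825] cas [0.6904 0.1624]
side yellow [281.3 239.6] wh [37 34] A 444 lid [0.4993 0.1335] cas [0.5281 0.11  ]
side green [440.1  66.6] wh [105  71] A 3320 lid [ 0.5785 -0.5184] cas [ 0.613  -0.5885]
side green [328.2 120.6] wh [31 17] A 340 lid [ 0.6521 -0.1679] cas [ 0.6918 -0.213 ]
side green [306.6 128.8] wh [16 11] A 97 lid [ 0.6697 -0.1161] cas [ 0.7107 -0.1574]
side blue [289.7  87.3] wh [65 54] A 1932 lid [ 0.8053 -0.2017] cas [ 0.856  -0.2493]
side blue [260.4 166.7] wh [11 14] A 84 lid [0.661  0.0316] cas [0.7014 0.0008]
side blue [250.5 178.7] wh [18 15] A 135 lid [0.6515 0.0677] cas [0.6912 0.0394]
side blue [306.2 243.5] wh [26 24] A 493 lid [0.46   0.1104] cas [0.486  0.0852]
```

View pics/crop0.png

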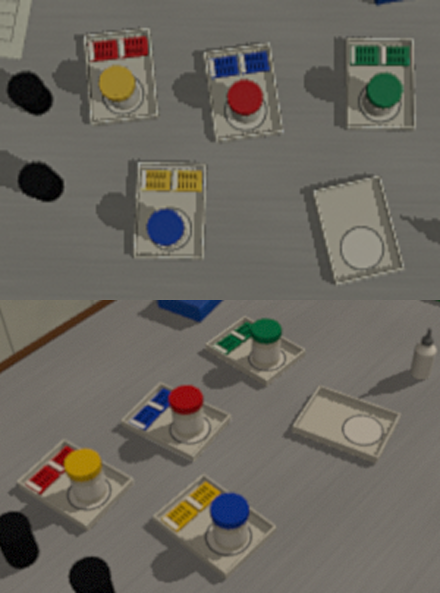

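The crop confirms it: the three loose pots have plain yellow, red and blue lids, and the black decoys stand outside the trays. Next I'll measure the tray outlines to get ring centres.

```bash
python3 - <<'E'
from h import *
np.set_printoptions(precision=4,suppress=True)
seeds={"top":dict(red=(259,148),blue=(322,156),green=(390,152),yellow=(285,214),empty=(378,225)),
"side":dict(red=(200,226),blue=(269,182),green=(322,134),yellow=(295,253),empty=(385,185))}
for n in seeds:
    im=cv2.imread(f"pics/{n}0.png"); hsv=cv2.cvtColor(im,cv2.COLOR_BGR2HSV).astype(int)
    print(n,"bench V",np.median(hsv[...,2]),"tray",hsv[(225 if n=="top" else 178),(372 if n=="top" else 375)])
    m=((hsv[...,2]>135)|(hsv[...,1]>130)).astype(np.uint8)*255
    m=cv2.morphologyEx(m,cv2.MORPH_OPEN,np.ones((2,2)))
    cv2.imwrite(f"pics/m_{n}.png",m)
    cs,_=cv2.findContours(m,cv2.RETR_EXTERNAL,cv2.CHAIN_APPROX_NONE)
    for t,s in seeds[n].items():
        for c in cs:
            if cv2.pointPolygonTest(c,s,False)>=0:
                w=cast(n,c.reshape(-1,2),.007)[:,:2]
                r=cv2.minAreaRect((w*1000).astype(np.float32)); h=cv2.convexHull((w*1000).astype(np.float32)); M=cv2.moments(h)
                print(n,t,"px",len(c),"rect",np.round(r[0],1),np.round(r[1],1),round(r[2],1),"hullc",round(M['m10']/M['m00'],1),round(M['m01']/M['m00'],1))
E
```

```text
top bench V 107.0 tray [ 23  33 141]
top red px 128 rect [685.5 188. ] [95.  69.7] 19.5 hullc 681.5 191.5
top blue px 150 rect [663.4  14.7] [89.8 70.4] 1.6 hullc 667.8 12.8
top green px 84 rect [ 668.6 -174.3] [74.6 47.4] 36.6 hullc 663.7 -174.8
side bench V 115.0 tray [ 20  42 156]
```

```bash
python3 - <<'E'
from h import *
seeds={"top":dict(red=(259,148),blue=(322,156),green=(390,152),yellow=(285,214),empty=(378,225)),
"side":dict(red=(200,226),blue=(269,182),green=(322,134),yellow=(295,253),empty=(385,185))}
out=[]
for n in seeds:
    im=cv2.imread(f"pics/{n}0.png"); lab=cv2.cvtColor(cv2.GaussianBlur(im,(3,3),0),cv2.COLOR_BGR2HSV).astype(int)
    b=lab[260:275,300:340] if n=="top" else lab[250:280,400:440]
    print(n,"bench S,V",b[...,1:].reshape(-1,2).mean(0).round(1),b[...,1:].reshape(-1,2).std(0).round(1))
    lo=np.percentile(b[...,1],99.5); m=((lab[...,1]>max(20,lo+2))&(lab[...,2]>70)).astype(np.uint8)*255
    m=cv2.morphologyEx(m,cv2.MORPH_OPEN,np.ones((3,3)))
    cs,_=cv2.findContours(m,cv2.RETR_EXTERNAL,cv2.CHAIN_APPROX_NONE)
    for t,s in seeds[n].items():
        for c in cs:
            if cv2.pointPolygonTest(c,s,False)>=0:
                w=(cast(n,c.reshape(-1,2),.007)[:,:2]*1000).astype(np.float32)
                r=cv2.minAreaRect(w); M=cv2.moments(cv2.convexHull(w))
                print(n,t,"rect",np.round(r[0],1),np.round(r[1],1),round(r[2],1),"hullc",round(M['m10']/M['m00'],1),round(M['m01']/M['m00'],1))
    out.append(cv2.resize(m[100:300,150:450],(440,293)))
cv2.imwrite("pics/m.png",np.vstack(out))
E
```

```text
top bench S,V [ 19.  107.7] [0.9 0.9]
top red rect [674.  189.3] [136.8  98.1] 7.9 hullc 673.8 188.6
top blue rect [648.2  15.6] [123.8  97.9] 9.3 hullc 646.8 15.0
top green rect [ 669.1 -175.2] [ 98.3 133.8] 89.8 hullc 669.1 -174.7
top yellow rect [486.1 112.1] [131.4  96.8] 1.0 hullc 485.8 112.1
top empty rect [ 464.7 -141.6] [133.   99.8] 13.9 hullc 464.3 -141.7
side bench S,V [ 24.  117.2] [1.1 1.2]
side red rect [678.9 183.1] [144.7 113.5] 7.8 hullc 679.2 185.8
side blue rect [658.7   4.4] [142.1 130.1] 10.0 hullc 658.9 10.3
side green rect [ 673.  -186.5] [145.  135.2] 0.2 hullc 674.0 -180.2
side yellow rect [489.7 108.7] [110.  141.6] 89.5 hullc 490.0 110.1
side empty rect [ 468.4 -142.7] [138.2 111.7] 14.2 hullc 468.1 -142.5
```

View pics/m.png

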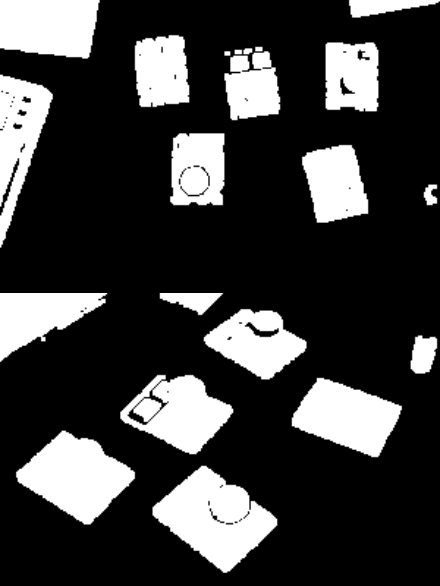

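Request:
play_rows(motion=[{"rz": -0.8}, {"rz": -0.8}, {"rz": -0.8}, {"rz": -0.8}, {"rz": -0.9}, {"x": 0.5, "y": 0.5}, {"x": 0.9, "y": 0.9}, {"x": 0.9, "y": 0.9}, {"x": 0.9, "y": 0.9}, {"x": 0.9, "y": 0.9}, {"x": 0.9, "y": 0.9}, {"x": 0.9, "y": 0.9}, {"x": 0.9, "y": 0.9}, {"x": 0.9, "y": 0.9}, {"x": 0.9, "y": 0.9}, {"x": 0.9, "y": 0.9}, {"x": 0.9, "y": 0.9}, {"x": 0.9, "y": 0.9}, {"x": 0.9, "y": 0.9}, {"x": 0.9, "y": 0.9}], fingers=1)

```text
$.motion[0]: bad value
```

Request:
play_rows(motion=[{"x": 0, "y": 0, "z": 0, "rx": 0, "ry": 0, "rz": -0.8}, {"x": 0, "y": 0, "z": 0, "rx": 0, "ry": 0, "rz": -0.8}, {"x": 0, "y": 0, "z": 0, "rx": 0, "ry": 0, "rz": -0.8}, {"x": 0, "y": 0, "z": 0, "rx": 0, "ry": 0, "rz": -0.8}, {"x": 0, "y": 0, "z": 0, "rx": 0, "ry": 0, "rz": -0.9}], fingers=1)

```text
clock: 0.72
tool_pos: [0.1902, 0.6473, 0.1969]
orientation: [179.9, 0.0, 0.1]
force: [-0.5, -0.4, -0.0]
opening: 0.0873
gripper_force: 0.0
```

Request:
play_rows(motion=[{"x": 0.6, "y": 0.7, "z": 0, "rx": 0, "ry": 0, "rz": 0}, {"x": 0.95, "y": 0.95, "z": 0, "rx": 0, "ry": 0, "rz": 0}, {"x": 0.95, "y": 0.95, "z": 0, "rx": 0, "ry": 0, "rz": 0}, {"x": 0.95, "y": 0.95, "z": 0, "rx": 0, "ry": 0, "rz": 0}, {"x": 0.95, "y": 0.95, "z": 0, "rx": 0, "ry": 0, "rz": 0}, {"x": 0.95, "y": 0.95, "z": 0, "rx": 0, "ry": 0, "rz": 0}, {"x": 0.95, "y": 0.95, "z": 0, "rx": 0, "ry": 0, "rz": 0}, {"x": 0.95, "y": 0.95, "z": 0, "rx": 0, "ry": 0, "rz": 0}, {"x": 0.95, "y": 0.95, "z": 0, "rx": 0, "ry": 0, "rz": 0}, {"x": 0.95, "y": 0.95, "z": 0, "rx": 0, "ry": 0, "rz": 0}, {"x": 0.95, "y": 0.95, "z": 0, "rx": 0, "ry": 0, "rz": 0}, {"x": 0.95, "y": 0.95, "z": 0, "rx": 0, "ry": 0, "rz": 0}, {"x": 0.95, "y": 0.95, "z": 0, "rx": 0, "ry": 0, "rz": 0}, {"x": 0.95, "y": 0.95, "z": 0, "rx": 0, "ry": 0, "rz": 0}, {"x": 0.95, "y": 0.95, "z": 0, "rx": 0, "ry": 0, "rz": 0}, {"x": 0.95, "y": 0.95, "z": 0, "rx": 0, "ry": 0, "rz": 0}, {"x": 0.95, "y": 0.95, "z": 0, "rx": 0, "ry": 0, "rz": 0}, {"x": 0.95, "y": 0.95, "z": 0, "rx": 0, "ry": 0, "rz": 0}, {"x": 0.95, "y": 0.95, "z": 0, "rx": 0, "ry": 0, "rz": 0}, {"x": 0.7, "y": 0.8, "z": 0, "rx": 0, "ry": 0, "rz": 0}])

```text
clock: 3.22
tool_pos: [0.6509, 0.1808, 0.1971]
orientation: [180.0, 0.0, -0.1]
force: [-0.3, 0.3, -1.2]
opening: 0.0878
gripper_force: 0.0
```

Request:
play_rows(motion=[{"x": 0, "y": -0.07, "z": 0.6, "rx": 0, "ry": 0, "rz": 0}, {"x": 0, "y": 0, "z": 0.9, "rx": 0, "ry": 0, "rz": 0}, {"x": 0, "y": 0, "z": 0.9, "rx": 0, "ry": 0, "rz": 0}, {"x": 0, "y": 0, "z": 0.9, "rx": 0, "ry": 0, "rz": 0}, {"x": 0, "y": 0, "z": 0.9, "rx": 0, "ry": 0, "rz": 0}, {"x": 0, "y": 0, "z": 0.9, "rx": 0, "ry": 0, "rz": 0}, {"x": 0, "y": 0, "z": 0.6, "rx": 0, "ry": 0, "rz": 0}, {"x": 0, "y": 0, "z": 0.5, "rx": 0, "ry": 0, "rz": 0}, {"x": 0, "y": 0, "z": 0, "rx": 0, "ry": 0, "rz": 0}])

```text
clock: 4.35
tool_pos: [0.6498, 0.1843, 0.0415]
orientation: [180.0, 0.1, 0.0]
force: [0.1, -0.0, 0.5]
opening: 0.0878
gripper_force: 0.0
```

Request:
play_rows(motion=[{"x": 0, "y": 0, "z": 0, "rx": 0, "ry": 0, "rz": 0}, {"x": 0, "y": 0, "z": 0, "rx": 0, "ry": 0, "rz": 0}, {"x": 0, "y": 0, "z": 0, "rx": 0, "ry": 0, "rz": 0}, {"x": 0, "y": 0, "z": 0, "rx": 0, "ry": 0, "rz": 0}, {"x": 0, "y": 0, "z": 0, "rx": 0, "ry": 0, "rz": 0}, {"x": 0, "y": 0, "z": 0, "rx": 0, "ry": 0, "rz": 0}], fingers=-1)

```text
clock: 5.1
tool_pos: [0.6505, 0.1846, 0.0425]
orientation: [-180.0, 0.0, 0.0]
force: [-0.2, 0.1, -0.6]
opening: 0.0332
gripper_force: 0.0
```

```bash
python3 - <<'E'
from h import *
a=cams.snapshot("top"); b=cams.snapshot("side")
cv2.imwrite("pics/t1.png",a);cv2.imwrite("pics/s1.png",b)
cv2.imwrite("pics/c1.png",np.vstack([cv2.resize(a[90:260,180:440],(440,288)),cv2.resize(b[100:300,120:420],(440,293))]))
o=ctrl.get_obs(); print(o["opening"],o["gripper_force"])
E
```

```text
0.025059122640847278 0.0
```

View pics/c1.png

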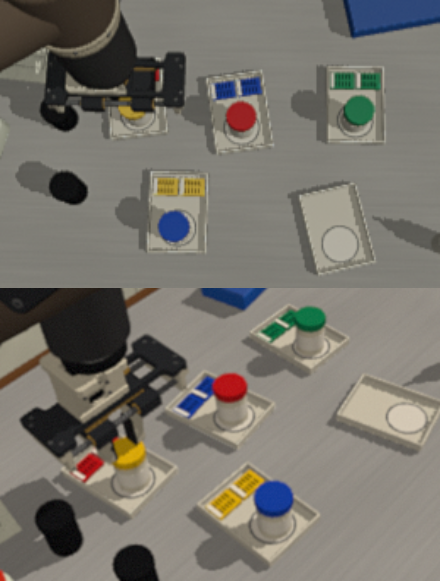

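```bash
python3 - <<'E'
from h import *
for t in("0","1"):
  for n,p in(("side","side0" if t=="0" else "s1"),):
    for ce,st in blobs(cv2.imread(f"pics/{p}.png"),"yellow"): print(n,p,ce.round(1),st, cast(n,ce,.061)[0][:2].round(4))
def proj(n,P):
    c,k,d=K(n); q=R.from_euler('xyz',c["rotation"],degrees=True).inv().apply(np.array(P)-c["position"])
    return cv2.projectPoints(np.array([[q[0],-q[1],-q[2]]]),np.zeros(3),np.zeros(3),k,d)[0].ravel().round(1)
for n in("top","side"): print(n,"tcp",proj(n,[.6505,.1846,.0425]),"grasp",proj(n,[.6505,.1846,.0615]),"pot base",proj(n,[.649,.1825,.004]))
b=cv2.imread("pics/s1.png"); cv2.imwrite("pics/c1b.png",cv2.resize(b[150:270,140:260],(600,600),interpolation=2))
E
```

```text
side side0 [206.3 212.3] [194 201  26  23 466] [0.6508 0.1825]
side side0 [281.3 239.6] [263 224  37  34 444] [0.4993 0.1335]
side s1 [209.3 174.7] [200 169  18  13  37] [0.7233 0.1152]
side s1 [185.6 192.1] [178 183  19  16  51] [0.7222 0.1769]
side s1 [207.3 212.8] [197 202  23  22 390] [0.6483 0.1819]
side s1 [281.3 239.6] [263 224  37  34 440] [0.4992 0.1334]
top tcp [258.5 152.2] grasp [257.1 150.1] pot base [261.7 156.8]
side tcp [207.3 219.2] grasp [205.4 212.9] pot base [212.3 231.2]
```

View pics/c1b.png

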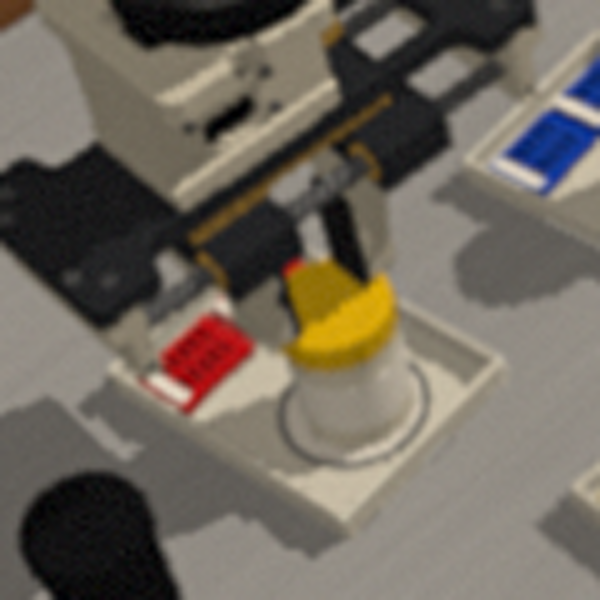

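The close crop (lid spanning about x 285–400, y 262–370) shows the fingers shut beside or above the lid without holding it. I'll lift clear and check the real fingertip position over bare bench.

Request:
play_rows(motion=[{"x": 0, "y": 0, "z": -0.8, "rx": 0, "ry": 0, "rz": 0}, {"x": 0, "y": 0, "z": -0.9, "rx": 0, "ry": 0, "rz": 0}, {"x": 0, "y": 0, "z": -0.9, "rx": 0, "ry": 0, "rz": 0}, {"x": 0, "y": 0, "z": -0.9, "rx": 0, "ry": 0, "rz": 0}, {"x": -0.5, "y": 0.9, "z": 0, "rx": 0, "ry": 0, "rz": 0}, {"x": -0.5, "y": 0.9, "z": 0, "rx": 0, "ry": 0, "rz": 0}, {"x": -0.5, "y": 0.9, "z": 0, "rx": 0, "ry": 0, "rz": 0}, {"x": -0.5, "y": 0.9, "z": 0, "rx": 0, "ry": 0, "rz": 0}, {"x": -0.5, "y": 0.9, "z": 0, "rx": 0, "ry": 0, "rz": 0}, {"x": -0.5, "y": 0.9, "z": 0, "rx": 0, "ry": 0, "rz": 0}, {"x": -0.5, "y": 0.9, "z": 0, "rx": 0, "ry": 0, "rz": 0}, {"x": -0.5, "y": 0.9, "z": 0, "rx": 0, "ry": 0, "rz": 0}, {"x": -0.5, "y": 0.9, "z": 0, "rx": 0, "ry": 0, "rz": 0}, {"x": 0, "y": 0, "z": 0, "rx": 0, "ry": 0, "rz": 0}], fingers=-1)

```text
clock: 6.95
tool_pos: [0.537, -0.0199, 0.1302]
orientation: [-180.0, -0.0, -0.1]
force: [0.5, -0.9, 0.4]
opening: 0.0005
gripper_force: 0.0
```

```bash
cat >> h.py <<'E'
def proj(n,P):
    c,k,d=K(n); q=R.from_euler('xyz',c["rotation"],degrees=True).inv().apply(np.array(P)-c["position"])
    return cv2.projectPoints(np.array([[q[0],-q[1],-q[2]]]),np.zeros(3),np.zeros(3),k,d)[0].ravel()
E
python3 - <<'E'
from h import *
p=ctrl.get_obs()["tool_pos"]; print(p); out=[]
for n in("side","top"):
    im=cams.snapshot(n); cv2.imwrite(f"pics/{n}2.png",im)
    u,v=proj(n,p).round().astype(int); print(n,u,v)
    c=cv2.resize(im[v-60:v+30,u-50:u+50],(400,360),interpolation=2); cv2.circle(c,(200,240),3,(255,0,255),1); out.append(c)
cv2.imwrite("pics/c2.png",np.hstack(out))
E
```

```text
[ 0.53700249 -0.01986925  0.13017575]
side 322 157
top 334 188
```

View pics/c2.png

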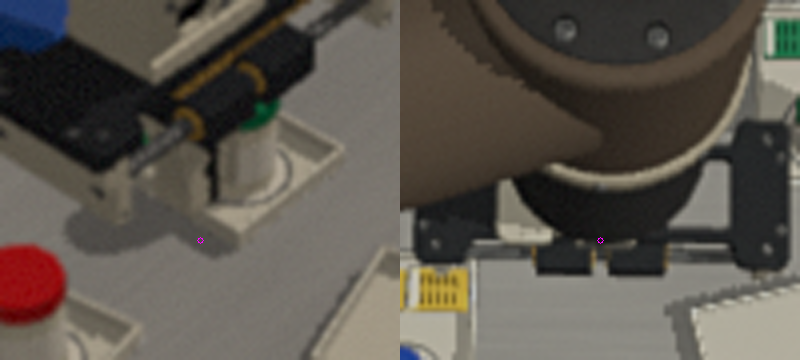

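Side crop: the shut fingertips end near crop (205,204), and the reported TCP projects to (200,240), about 9 px lower. The fingers shut over the lid without pushing the pot, so the real tips are about 26 mm higher than reported. Going to reported z of about 0.023 is safe whether or not that's right: the tips would be at 0.023 or about 0.049, above the rim in both cases and beside the lid if the offset is real.

Request:
play_rows(motion=[{"x": 0.5, "y": -0.9, "z": 0, "rx": 0, "ry": 0, "rz": 0}, {"x": 0.5, "y": -0.9, "z": 0, "rx": 0, "ry": 0, "rz": 0}, {"x": 0.5, "y": -0.9, "z": 0, "rx": 0, "ry": 0, "rz": 0}, {"x": 0.5, "y": -0.9, "z": 0, "rx": 0, "ry": 0, "rz": 0}, {"x": 0.5, "y": -0.9, "z": 0, "rx": 0, "ry": 0, "rz": 0}, {"x": 0.5, "y": -0.9, "z": 0, "rx": 0, "ry": 0, "rz": 0}, {"x": 0.5, "y": -0.9, "z": 0, "rx": 0, "ry": 0, "rz": 0}, {"x": 0.5, "y": -0.9, "z": 0, "rx": 0, "ry": 0, "rz": 0}, {"x": 0.5, "y": -0.9, "z": 0, "rx": 0, "ry": 0, "rz": 0}, {"x": 0, "y": 0, "z": 0.6, "rx": 0, "ry": 0, "rz": 0}, {"x": 0, "y": 0, "z": 0.8, "rx": 0, "ry": 0, "rz": 0}, {"x": 0, "y": 0, "z": 0.8, "rx": 0, "ry": 0, "rz": 0}, {"x": 0, "y": 0, "z": 0.8, "rx": 0, "ry": 0, "rz": 0}, {"x": 0, "y": 0, "z": 0.4, "rx": 0, "ry": 0, "rz": 0}, {"x": 0, "y": 0, "z": 0.3, "rx": 0, "ry": 0, "rz": 0}, {"x": 0, "y": 0, "z": 0.3, "rx": 0, "ry": 0, "rz": 0}, {"x": 0, "y": 0, "z": 0.3, "rx": 0, "ry": 0, "rz": 0}, {"x": 0, "y": 0, "z": 0, "rx": 0, "ry": 0, "rz": 0}], fingers=1)

```text
clock: 9.3
tool_pos: [0.6502, 0.1844, 0.0219]
orientation: [180.0, 0.0, 0.0]
force: [-0.1, -0.3, 0.3]
opening: 0.0877
gripper_force: 0.0
```

Request:
play_rows(motion=[{"x": 0, "y": 0, "z": 0, "rx": 0, "ry": 0, "rz": 0}, {"x": 0, "y": 0, "z": 0, "rx": 0, "ry": 0, "rz": 0}, {"x": 0, "y": 0, "z": 0, "rx": 0, "ry": 0, "rz": 0}, {"x": 0, "y": 0, "z": 0, "rx": 0, "ry": 0, "rz": 0}, {"x": 0, "y": 0, "z": 0, "rx": 0, "ry": 0, "rz": 0}, {"x": 0, "y": 0, "z": 0, "rx": 0, "ry": 0, "rz": 0}], fingers=-1)

```text
clock: 10.05
tool_pos: [0.6506, 0.1845, 0.0226]
orientation: [180.0, -0.0, 0.0]
force: [-0.3, 0.1, 1.2]
opening: 0.0462
gripper_force: 30.0
```

Grip holds at 46 mm and 30 N, matching the lid. Lifting.

Request:
play_rows(motion=[{"x": 0, "y": 0, "z": -0.3, "rx": 0, "ry": 0, "rz": 0}, {"x": 0, "y": 0, "z": -0.6, "rx": 0, "ry": 0, "rz": 0}, {"x": 0, "y": 0, "z": -0.8, "rx": 0, "ry": 0, "rz": 0}, {"x": 0, "y": 0, "z": -0.8, "rx": 0, "ry": 0, "rz": 0}, {"x": 0, "y": 0, "z": -0.8, "rx": 0, "ry": 0, "rz": 0}, {"x": 0, "y": 0, "z": -0.5, "rx": 0, "ry": 0, "rz": 0}, {"x": 0, "y": 0, "z": -0.2, "rx": 0, "ry": 0, "rz": 0}, {"x": 0, "y": 0, "z": 0, "rx": 0, "ry": 0, "rz": 0}])

```text
clock: 11.05
tool_pos: [0.6504, 0.1846, 0.1225]
orientation: [-180.0, -0.0, 0.0]
force: [0.4, 0.7, -2.0]
opening: 0.0461
gripper_force: 30.0
```

```bash
python3 - <<'E'
from h import *
im=cams.snapshot("side"); cv2.imwrite("pics/s3.png",im); o=ctrl.get_obs(); p=o["tool_pos"]; print(p,o["opening"],o["gripper_force"])
for ce,st in blobs(im,"yellow"): print(ce.round(1),st,cast("side",ce,.061+p[2]-.0226)[0].round(4))
cv2.imwrite("pics/c3.png",cv2.resize(im[110:290,100:280],(540,540),interpolation=2))
E
```

```text
[0.6501606  0.18442799 0.12195761] 0.04624732396054354 29.999838173389435
[199. 120.] [195 116   9   9  43] [0.7664 0.0832 0.1604]
[194.7 143.4] [183 137  23  15  44] [0.7185 0.1309 0.1604]
[170.4 160.2] [161 152  21  16  69] [0.7171 0.1882 0.1604]
[195.  176.3] [182 165  27  24 507] [0.6505 0.1836 0.1604]
[281.4 239.6] [263 224  37  34 442] [0.4419 0.1802 0.1604]
```

View pics/c3.png

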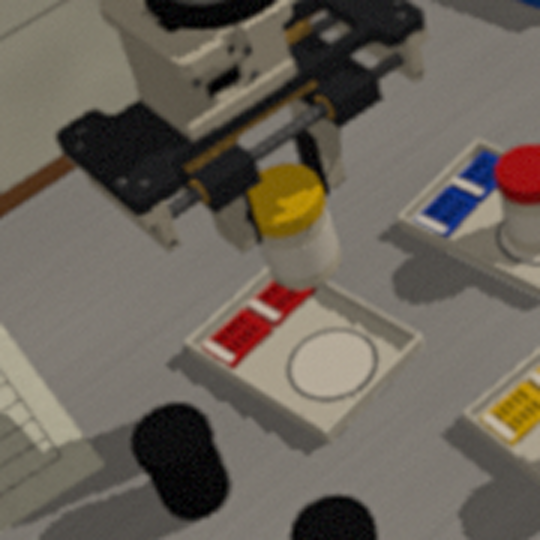

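Request:
play_rows(motion=[{"x": -0.15, "y": 0.25, "z": 0, "rx": 0, "ry": 0, "rz": 0}, {"x": -0.5, "y": 0.8, "z": 0, "rx": 0, "ry": 0, "rz": 0}, {"x": -0.5, "y": 0.8, "z": 0, "rx": 0, "ry": 0, "rz": 0}, {"x": -0.5, "y": 0.8, "z": 0, "rx": 0, "ry": 0, "rz": 0}, {"x": -0.5, "y": 0.8, "z": 0, "rx": 0, "ry": 0, "rz": 0}, {"x": -0.5, "y": 0.8, "z": 0, "rx": 0, "ry": 0, "rz": 0}, {"x": -0.5, "y": 0.8, "z": 0, "rx": 0, "ry": 0, "rz": 0}, {"x": -0.5, "y": 0.8, "z": 0, "rx": 0, "ry": 0, "rz": 0}, {"x": -0.5, "y": 0.8, "z": 0, "rx": 0, "ry": 0, "rz": 0}, {"x": -0.5, "y": 0.8, "z": 0, "rx": 0, "ry": 0, "rz": 0}, {"x": -0.5, "y": 0.8, "z": 0, "rx": 0, "ry": 0, "rz": 0}, {"x": -0.5, "y": 0.8, "z": 0, "rx": 0, "ry": 0, "rz": 0}, {"x": -0.5, "y": 0.8, "z": 0, "rx": 0, "ry": 0, "rz": 0}, {"x": -0.5, "y": 0.8, "z": 0, "rx": 0, "ry": 0, "rz": 0}, {"x": -0.5, "y": 0.8, "z": 0, "rx": 0, "ry": 0, "rz": 0}, {"x": -0.5, "y": 0.8, "z": 0, "rx": 0, "ry": 0, "rz": 0}, {"x": -0.5, "y": 0.8, "z": 0, "rx": 0, "ry": 0, "rz": 0}, {"x": -0.15, "y": 0.25, "z": 0, "rx": 0, "ry": 0, "rz": 0}, {"x": 0, "y": 0, "z": 0, "rx": 0, "ry": 0, "rz": 0}])

```text
clock: 13.48
tool_pos: [0.443, -0.1485, 0.1226]
orientation: [-180.0, -0.0, -0.0]
force: [-0.4, -0.2, 0.6]
opening: 0.0461
gripper_force: 30.0
```

```bash
python3 - <<'E'
from h import *
print("red ring",cast("side",(100+333/3,110+365/3),.004)[0].round(4))
im=cams.snapshot("side"); cv2.imwrite("pics/s4.png",im); p=ctrl.get_obs()["tool_pos"]; print(p)
for ce,st in blobs(im,"yellow",150): print(ce.round(1),st,cast("side",ce,.061+p[2]-.0226)[0].round(4))
E
```

```text
red ring [0.65   0.1851 0.004 ]
[ 0.44336457 -0.14816781  0.12257961]
[409.3 133.6] [401 122  17  21 239] [ 0.4341 -0.1487  0.161 ]
[281.2 239.8] [263 224  37  34 454] [0.4414 0.1809 0.161 ]
```

Request:
play_rows(motion=[{"x": 0, "y": 0, "z": 0.5, "rx": 0, "ry": 0, "rz": 0}, {"x": 0, "y": 0, "z": 0.8, "rx": 0, "ry": 0, "rz": 0}, {"x": 0, "y": 0, "z": 0.8, "rx": 0, "ry": 0, "rz": 0}, {"x": 0, "y": 0, "z": 0.8, "rx": 0, "ry": 0, "rz": 0}, {"x": 0, "y": 0, "z": 0.5, "rx": 0, "ry": 0, "rz": 0}, {"x": 0, "y": 0, "z": 0.3, "rx": 0, "ry": 0, "rz": 0}, {"x": 0, "y": 0, "z": 0.15, "rx": 0, "ry": 0, "rz": 0}, {"x": 0, "y": 0, "z": 0.1, "rx": 0, "ry": 0, "rz": 0}, {"x": 0, "y": 0, "z": 0.04, "rx": 0, "ry": 0, "rz": 0}, {"x": 0, "y": 0, "z": 0, "rx": 0, "ry": 0, "rz": 0}])

```text
clock: 14.78
tool_pos: [0.4433, -0.1481, 0.023]
orientation: [-180.0, -0.0, 0.0]
force: [0.5, -0.0, -0.9]
opening: 0.0459
gripper_force: 30.0
```

Request:
play_rows(motion=[{"x": 0, "y": 0, "z": 0, "rx": 0, "ry": 0, "rz": 0}, {"x": 0, "y": 0, "z": 0, "rx": 0, "ry": 0, "rz": 0}, {"x": 0, "y": 0, "z": 0, "rx": 0, "ry": 0, "rz": 0}, {"x": 0, "y": 0, "z": 0, "rx": 0, "ry": 0, "rz": 0}, {"x": 0, "y": 0, "z": 0, "rx": 0, "ry": 0, "rz": 0}, {"x": 0, "y": 0, "z": 0, "rx": 0, "ry": 0, "rz": 0}, {"x": 0, "y": 0, "z": -0.5, "rx": 0, "ry": 0, "rz": 0}, {"x": 0, "y": 0, "z": -0.9, "rx": 0, "ry": 0, "rz": 0}, {"x": 0, "y": 0, "z": -0.9, "rx": 0, "ry": 0, "rz": 0}, {"x": 0, "y": 0, "z": -0.9, "rx": 0, "ry": 0, "rz": 0}, {"x": 0, "y": 0, "z": -0.8, "rx": 0, "ry": 0, "rz": 0}, {"x": 0, "y": 0, "z": 0, "rx": 0, "ry": 0, "rz": 0}], fingers=1)

```text
clock: 16.27
tool_pos: [0.4444, -0.148, 0.1249]
orientation: [-180.0, -0.2, 0.0]
force: [-0.6, -1.3, 0.5]
opening: 0.0874
gripper_force: 0.0
```

Request:
play_rows(motion=[{"x": 0.75, "y": -0.64, "z": 0, "rx": 0, "ry": 0, "rz": 0}, {"x": 0.75, "y": -0.64, "z": 0, "rx": 0, "ry": 0, "rz": 0}, {"x": 0.75, "y": -0.64, "z": 0, "rx": 0, "ry": 0, "rz": 0}, {"x": 0.75, "y": -0.64, "z": 0, "rx": 0, "ry": 0, "rz": 0}, {"x": 0.75, "y": -0.64, "z": 0, "rx": 0, "ry": 0, "rz": 0}, {"x": 0.75, "y": -0.64, "z": 0, "rx": 0, "ry": 0, "rz": 0}, {"x": 0.75, "y": -0.64, "z": 0, "rx": 0, "ry": 0, "rz": 0}, {"x": 0.75, "y": -0.64, "z": 0, "rx": 0, "ry": 0, "rz": 0}, {"x": 0.75, "y": -0.64, "z": 0, "rx": 0, "ry": 0, "rz": 0}, {"x": 0.8, "y": -0.64, "z": 0, "rx": 0, "ry": 0, "rz": 0}, {"x": 0, "y": 0, "z": 0, "rx": 0, "ry": 0, "rz": 0}])

```text
clock: 17.65
tool_pos: [0.6333, 0.0135, 0.122]
orientation: [180.0, 0.0, 0.1]
force: [-0.1, 0.2, 0.3]
opening: 0.0874
gripper_force: 0.0
```

```bash
python3 - <<'E'
from h import *
for n in("side","top"):
    im=cams.snapshot(n); cv2.imwrite(f"pics/{n}5.png",im)
    for c in HUE:
        for ce,st in blobs(im,c,150):
            w=cast(n,ce,.061)[0].round(4)
            if .38<w[0]<.7 and abs(w[1])<.25: print(n,c,ce.round(1),st[2:],w[:2])
print(ctrl.get_obs()["tool_pos"])
E
```

```text
side red [276.4 167.7] [ 23  20 369] [0.6341 0.0121]
side red [187.3 214.5] [ 34  32 376] [0.674  0.2101]
side yellow [400.1 168.8] [ 24  21 396] [ 0.443  -0.1495]
side yellow [281.4 239.5] [ 38  34 445] [0.4992 0.1333]
side green [328.2 120.6] [ 31  16 340] [ 0.6522 -0.168 ]
side blue [306.2 243.5] [ 26  24 496] [0.46   0.1104]
top red [322.  158.5] [ 17  17 236] [0.6304 0.0119]
top yellow [384.  231.9] [ 19  18 266] [ 0.44   -0.1499]
top green [391.7 154.8] [ 18  17 222] [ 0.6435 -0.1716]
top blue [282.1 223.3] [ 18  18 243] [0.457  0.1106]
[0.63178805 0.01242288 0.12216051]
```

Yellow stands in the spare tray. Next is red, into the red tray.

Request:
play_rows(motion=[{"x": 0, "y": 0, "z": 0.6, "rx": 0, "ry": 0, "rz": 0}, {"x": 0, "y": 0, "z": 0.8, "rx": 0, "ry": 0, "rz": 0}, {"x": 0, "y": 0, "z": 0.8, "rx": 0, "ry": 0, "rz": 0}, {"x": 0, "y": 0, "z": 0.8, "rx": 0, "ry": 0, "rz": 0}, {"x": 0, "y": 0, "z": 0.6, "rx": 0, "ry": 0, "rz": 0}, {"x": 0, "y": 0, "z": 0.3, "rx": 0, "ry": 0, "rz": 0}, {"x": 0, "y": 0, "z": 0.08, "rx": 0, "ry": 0, "rz": 0}, {"x": 0, "y": 0, "z": 0, "rx": 0, "ry": 0, "rz": 0}])

```text
clock: 18.75
tool_pos: [0.6322, 0.0121, 0.0237]
orientation: [-180.0, -0.0, 0.0]
force: [0.0, 1.0, 0.2]
opening: 0.0873
gripper_force: 0.0
```

Request:
play_rows(motion=[{"x": 0, "y": 0, "z": 0, "rx": 0, "ry": 0, "rz": 0}, {"x": 0, "y": 0, "z": 0, "rx": 0, "ry": 0, "rz": 0}, {"x": 0, "y": 0, "z": 0, "rx": 0, "ry": 0, "rz": 0}, {"x": 0, "y": 0, "z": 0, "rx": 0, "ry": 0, "rz": 0}, {"x": 0, "y": 0, "z": 0, "rx": 0, "ry": 0, "rz": 0}, {"x": 0, "y": 0, "z": 0, "rx": 0, "ry": 0, "rz": 0}, {"x": 0, "y": 0, "z": -0.3, "rx": 0, "ry": 0, "rz": 0}, {"x": 0, "y": 0, "z": -0.6, "rx": 0, "ry": 0, "rz": 0}, {"x": 0, "y": 0, "z": -0.8, "rx": 0, "ry": 0, "rz": 0}, {"x": 0, "y": 0, "z": -0.8, "rx": 0, "ry": 0, "rz": 0}, {"x": 0, "y": 0, "z": -0.8, "rx": 0, "ry": 0, "rz": 0}, {"x": 0, "y": 0, "z": -0.5, "rx": 0, "ry": 0, "rz": 0}, {"x": 0, "y": 0, "z": -0.2, "rx": 0, "ry": 0, "rz": 0}, {"x": 0, "y": 0, "z": 0, "rx": 0, "ry": 0, "rz": 0}], fingers=-1)

```text
clock: 20.5
tool_pos: [0.6318, 0.0121, 0.1233]
orientation: [-180.0, -0.0, 0.0]
force: [0.0, 0.2, -1.0]
opening: 0.0461
gripper_force: 30.0
```

Request:
play_rows(motion=[{"x": 0.05, "y": -0.35, "z": 0, "rx": 0, "ry": 0, "rz": 0}, {"x": 0.07, "y": -0.69, "z": 0, "rx": 0, "ry": 0, "rz": 0}, {"x": 0.07, "y": -0.69, "z": 0, "rx": 0, "ry": 0, "rz": 0}, {"x": 0.07, "y": -0.69, "z": 0, "rx": 0, "ry": 0, "rz": 0}, {"x": 0.07, "y": -0.69, "z": 0, "rx": 0, "ry": 0, "rz": 0}, {"x": 0.07, "y": -0.69, "z": 0, "rx": 0, "ry": 0, "rz": 0}, {"x": 0.07, "y": -0.69, "z": 0, "rx": 0, "ry": 0, "rz": 0}, {"x": 0.07, "y": -0.69, "z": 0, "rx": 0, "ry": 0, "rz": 0}, {"x": 0.07, "y": -0.69, "z": 0, "rx": 0, "ry": 0, "rz": 0}, {"x": 0.07, "y": -0.69, "z": 0, "rx": 0, "ry": 0, "rz": 0}, {"x": 0.05, "y": -0.35, "z": 0, "rx": 0, "ry": 0, "rz": 0}, {"x": 0, "y": 0, "z": 0, "rx": 0, "ry": 0, "rz": 0}, {"x": 0, "y": 0, "z": 0.5, "rx": 0, "ry": 0, "rz": 0}, {"x": 0, "y": 0, "z": 0.8, "rx": 0, "ry": 0, "rz": 0}, {"x": 0, "y": 0, "z": 0.8, "rx": 0, "ry": 0, "rz": 0}, {"x": 0, "y": 0, "z": 0.8, "rx": 0, "ry": 0, "rz": 0}, {"x": 0, "y": 0, "z": 0.5, "rx": 0, "ry": 0, "rz": 0}, {"x": 0, "y": 0, "z": 0.3, "rx": 0, "ry": 0, "rz": 0}, {"x": 0, "y": 0, "z": 0.15, "rx": 0, "ry": 0, "rz": 0}, {"x": 0, "y": 0, "z": 0.1, "rx": 0, "ry": 0, "rz": 0}])

```text
clock: 23.0
tool_pos: [0.6503, 0.1849, 0.0248]
orientation: [-180.0, -0.0, 0.0]
force: [-0.4, -0.6, -0.8]
opening: 0.0458
gripper_force: 30.0
```

Request:
play_rows(motion=[{"x": 0, "y": 0, "z": 0.03, "rx": 0, "ry": 0, "rz": 0}, {"x": 0, "y": 0, "z": 0, "rx": 0, "ry": 0, "rz": 0}])

```text
clock: 23.25
tool_pos: [0.6502, 0.1849, 0.024]
orientation: [-180.0, -0.0, 0.0]
force: [0.0, -0.3, -1.0]
opening: 0.0465
gripper_force: 30.0
```

Request:
play_rows(motion=[{"x": 0, "y": 0, "z": 0, "rx": 0, "ry": 0, "rz": 0}, {"x": 0, "y": 0, "z": 0, "rx": 0, "ry": 0, "rz": 0}, {"x": 0, "y": 0, "z": 0, "rx": 0, "ry": 0, "rz": 0}, {"x": 0, "y": 0, "z": 0, "rx": 0, "ry": 0, "rz": 0}, {"x": 0, "y": 0, "z": 0, "rx": 0, "ry": 0, "rz": 0}, {"x": 0, "y": 0, "z": -0.5, "rx": 0, "ry": 0, "rz": 0}, {"x": 0, "y": 0, "z": -0.9, "rx": 0, "ry": 0, "rz": 0}, {"x": 0, "y": 0, "z": -0.9, "rx": 0, "ry": 0, "rz": 0}, {"x": 0, "y": 0, "z": -0.9, "rx": 0, "ry": 0, "rz": 0}, {"x": 0, "y": 0, "z": -0.8, "rx": 0, "ry": 0, "rz": 0}, {"x": -0.85, "y": 0.33, "z": 0, "rx": 0, "ry": 0, "rz": 0}, {"x": -0.85, "y": 0.33, "z": 0, "rx": 0, "ry": 0, "rz": 0}, {"x": -0.85, "y": 0.33, "z": 0, "rx": 0, "ry": 0, "rz": 0}, {"x": -0.85, "y": 0.33, "z": 0, "rx": 0, "ry": 0, "rz": 0}, {"x": -0.85, "y": 0.33, "z": 0, "rx": 0, "ry": 0, "rz": 0}, {"x": -0.85, "y": 0.33, "z": 0, "rx": 0, "ry": 0, "rz": 0}, {"x": -0.85, "y": 0.33, "z": 0, "rx": 0, "ry": 0, "rz": 0}, {"x": -0.85, "y": 0.33, "z": 0, "rx": 0, "ry": 0, "rz": 0}, {"x": -0.85, "y": 0.33, "z": 0, "rx": 0, "ry": 0, "rz": 0}, {"x": 0, "y": 0, "z": 0, "rx": 0, "ry": 0, "rz": 0}], fingers=1)

```text
clock: 25.75
tool_pos: [0.458, 0.1101, 0.1249]
orientation: [-179.9, -0.1, 0.0]
force: [0.5, 0.9, 0.7]
opening: 0.0879
gripper_force: 0.0
```

Request:
play_rows(motion=[{"x": 0, "y": 0, "z": 0.6, "rx": 0, "ry": 0, "rz": 0}, {"x": 0, "y": 0, "z": 0.8, "rx": 0, "ry": 0, "rz": 0}, {"x": 0, "y": 0, "z": 0.8, "rx": 0, "ry": 0, "rz": 0}, {"x": 0, "y": 0, "z": 0.8, "rx": 0, "ry": 0, "rz": 0}, {"x": 0, "y": 0, "z": 0.6, "rx": 0, "ry": 0, "rz": 0}, {"x": 0, "y": 0, "z": 0.3, "rx": 0, "ry": 0, "rz": 0}, {"x": 0, "y": 0, "z": 0.1, "rx": 0, "ry": 0, "rz": 0}, {"x": 0, "y": 0, "z": 0, "rx": 0, "ry": 0, "rz": 0}])

```text
clock: 26.75
tool_pos: [0.4591, 0.1106, 0.0238]
orientation: [180.0, -0.0, 0.0]
force: [-0.5, 0.1, -0.1]
opening: 0.0876
gripper_force: 0.0
```

Request:
play_rows(motion=[{"x": 0, "y": 0, "z": 0, "rx": 0, "ry": 0, "rz": 0}, {"x": 0, "y": 0, "z": 0, "rx": 0, "ry": 0, "rz": 0}, {"x": 0, "y": 0, "z": 0, "rx": 0, "ry": 0, "rz": 0}, {"x": 0, "y": 0, "z": 0, "rx": 0, "ry": 0, "rz": 0}, {"x": 0, "y": 0, "z": 0, "rx": 0, "ry": 0, "rz": 0}, {"x": 0, "y": 0, "z": 0, "rx": 0, "ry": 0, "rz": 0}, {"x": 0, "y": 0, "z": -0.3, "rx": 0, "ry": 0, "rz": 0}, {"x": 0, "y": 0, "z": -0.6, "rx": 0, "ry": 0, "rz": 0}, {"x": 0, "y": 0, "z": -0.8, "rx": 0, "ry": 0, "rz": 0}, {"x": 0, "y": 0, "z": -0.8, "rx": 0, "ry": 0, "rz": 0}, {"x": 0, "y": 0, "z": -0.8, "rx": 0, "ry": 0, "rz": 0}, {"x": 0, "y": 0, "z": -0.5, "rx": 0, "ry": 0, "rz": 0}, {"x": 0, "y": 0, "z": -0.2, "rx": 0, "ry": 0, "rz": 0}, {"x": 0, "y": 0, "z": 0, "rx": 0, "ry": 0, "rz": 0}], fingers=-1)

```text
clock: 28.5
tool_pos: [0.4587, 0.1104, 0.1236]
orientation: [-180.0, 0.0, 0.0]
force: [0.7, 0.4, -0.9]
opening: 0.0465
gripper_force: 30.0
```

```bash
python3 - <<'E'
from h import *
out=[]
for n,b in(("side",(130,290,150,350)),("top",(110,250,220,400))):
    im=cams.snapshot(n); cv2.imwrite(f"pics/{n}6.png",im)
    for c in("red","yellow","green"):
        for ce,st in blobs(im,c,150):
            w=cast(n,ce,.061)[0].round(4)
            if .38<w[0]<.7 and abs(w[1])<.25: print(n,c,ce.round(1),st[2:],w[:2])
    out.append(cv2.resize(im[b[0]:b[1],b[2]:b[3]],(390,320),interpolation=2))
cv2.imwrite("pics/c6.png",np.hstack(out)); print(ctrl.get_obs()["tool_pos"])
E
```

```text
side red [196.6 214. ] [ 47  33 731] [0.6614 0.1974]
side yellow [400.1 168.9] [ 23  21 394] [ 0.443  -0.1494]
side yellow [279.7 240.9] [ 33  33 392] [0.4993 0.1375]
top yellow [384.  231.8] [ 19  18 268] [ 0.4402 -0.1499]
top green [391.7 154.9] [ 18  17 224] [ 0.6433 -0.1716]
[0.45835761 0.11022467 0.12305571]
```

View pics/c6.png

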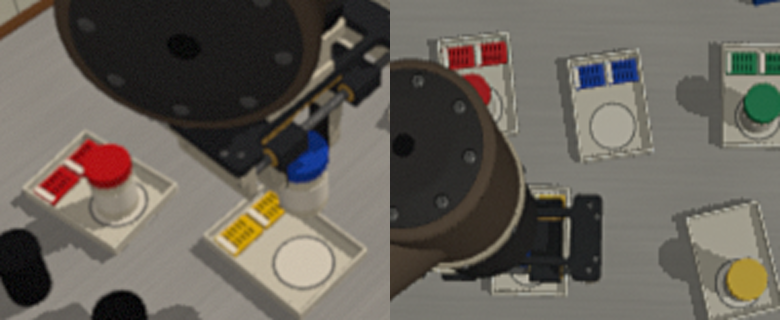

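The side crop shows red centred on its ring at (118,203), blue held at (307,155), and the yellow ring empty at (304,263). The top crop shows the empty blue ring at (613,126).

```bash
python3 - <<'E'
from h import *
print("blue ring",cast("top",(322.9,165.1),.004)[0].round(4),"yellow ring",cast("side",(305.9,261.5),.004)[0].round(4))
E
```

```text
blue ring [0.6278 0.0103 0.004 ] yellow ring [0.462  0.1123 0.004 ]
```

Request:
play_rows(motion=[{"x": 0.34, "y": 0.2, "z": 0, "rx": 0, "ry": 0, "rz": 0}, {"x": 0.68, "y": 0.39, "z": 0, "rx": 0, "ry": 0, "rz": 0}, {"x": 0.68, "y": 0.39, "z": 0, "rx": 0, "ry": 0, "rz": 0}, {"x": 0.68, "y": 0.39, "z": 0, "rx": 0, "ry": 0, "rz": 0}, {"x": 0.68, "y": 0.39, "z": 0, "rx": 0, "ry": 0, "rz": 0}, {"x": 0.69, "y": 0.4, "z": 0, "rx": 0, "ry": 0, "rz": 0}, {"x": 0.69, "y": 0.4, "z": 0, "rx": 0, "ry": 0, "rz": 0}, {"x": 0.69, "y": 0.4, "z": 0, "rx": 0, "ry": 0, "rz": 0}, {"x": 0.69, "y": 0.4, "z": 0, "rx": 0, "ry": 0, "rz": 0}, {"x": 0.68, "y": 0.4, "z": 0, "rx": 0, "ry": 0, "rz": 0}, {"x": 0.34, "y": 0.2, "z": 0, "rx": 0, "ry": 0, "rz": 0}, {"x": 0, "y": 0, "z": 0, "rx": 0, "ry": 0, "rz": 0}, {"x": 0, "y": 0, "z": 0.5, "rx": 0, "ry": 0, "rz": 0}, {"x": 0, "y": 0, "z": 0.8, "rx": 0, "ry": 0, "rz": 0}, {"x": 0, "y": 0, "z": 0.8, "rx": 0, "ry": 0, "rz": 0}, {"x": 0, "y": 0, "z": 0.8, "rx": 0, "ry": 0, "rz": 0}, {"x": 0, "y": 0, "z": 0.5, "rx": 0, "ry": 0, "rz": 0}, {"x": 0, "y": 0, "z": 0.3, "rx": 0, "ry": 0, "rz": 0}, {"x": 0, "y": 0, "z": 0.15, "rx": 0, "ry": 0, "rz": 0}, {"x": 0, "y": 0, "z": 0.1, "rx": 0, "ry": 0, "rz": 0}])

```text
clock: 31.1
tool_pos: [0.6302, 0.0116, 0.0253]
orientation: [-180.0, -0.0, 0.0]
force: [-0.3, -0.4, -0.8]
opening: 0.0464
gripper_force: 30.0
```

Request:
play_rows(motion=[{"x": 0, "y": 0, "z": 0.03, "rx": 0, "ry": 0, "rz": 0}, {"x": 0, "y": 0, "z": 0, "rx": 0, "ry": 0, "rz": 0}])

```text
clock: 31.35
tool_pos: [0.63, 0.0116, 0.0245]
orientation: [-180.0, -0.0, 0.0]
force: [-0.0, -0.2, -1.3]
opening: 0.0464
gripper_force: 30.0
```

Request:
play_rows(motion=[{"x": 0, "y": 0, "z": 0, "rx": 0, "ry": 0, "rz": 0}, {"x": 0, "y": 0, "z": 0, "rx": 0, "ry": 0, "rz": 0}, {"x": 0, "y": 0, "z": 0, "rx": 0, "ry": 0, "rz": 0}, {"x": 0, "y": 0, "z": 0, "rx": 0, "ry": 0, "rz": 0}, {"x": 0, "y": 0, "z": 0, "rx": 0, "ry": 0, "rz": 0}, {"x": 0, "y": 0, "z": -0.5, "rx": 0, "ry": 0, "rz": 0}, {"x": 0, "y": 0, "z": -0.9, "rx": 0, "ry": 0, "rz": 0}, {"x": 0, "y": 0, "z": -0.9, "rx": 0, "ry": 0, "rz": 0}, {"x": 0, "y": 0, "z": -0.9, "rx": 0, "ry": 0, "rz": 0}, {"x": 0, "y": 0, "z": -0.8, "rx": 0, "ry": 0, "rz": 0}, {"x": -0.83, "y": 0.71, "z": 0, "rx": 0, "ry": 0, "rz": 0}, {"x": -0.83, "y": 0.71, "z": 0, "rx": 0, "ry": 0, "rz": 0}, {"x": -0.83, "y": 0.71, "z": 0, "rx": 0, "ry": 0, "rz": 0}, {"x": -0.83, "y": 0.71, "z": 0, "rx": 0, "ry": 0, "rz": 0}, {"x": -0.83, "y": 0.71, "z": 0, "rx": 0, "ry": 0, "rz": 0}, {"x": -0.83, "y": 0.71, "z": 0, "rx": 0, "ry": 0, "rz": 0}, {"x": -0.83, "y": 0.71, "z": 0, "rx": 0, "ry": 0, "rz": 0}, {"x": -0.83, "y": 0.71, "z": 0, "rx": 0, "ry": 0, "rz": 0}, {"x": -0.83, "y": 0.71, "z": 0, "rx": 0, "ry": 0, "rz": 0}, {"x": 0, "y": 0, "z": 0, "rx": 0, "ry": 0, "rz": 0}], fingers=1)

```text
clock: 33.85
tool_pos: [0.4413, -0.1496, 0.1244]
orientation: [-180.0, 0.0, -0.1]
force: [-0.9, 0.5, 0.3]
opening: 0.0875
gripper_force: 0.0
```

Request:
play_rows(motion=[{"x": 0, "y": 0, "z": 0.6, "rx": 0, "ry": 0, "rz": 0}, {"x": 0, "y": 0, "z": 0.8, "rx": 0, "ry": 0, "rz": 0}, {"x": 0, "y": 0, "z": 0.8, "rx": 0, "ry": 0, "rz": 0}, {"x": 0, "y": 0, "z": 0.8, "rx": 0, "ry": 0, "rz": 0}, {"x": 0, "y": 0, "z": 0.6, "rx": 0, "ry": 0, "rz": 0}, {"x": 0, "y": 0, "z": 0.3, "rx": 0, "ry": 0, "rz": 0}, {"x": 0, "y": 0, "z": 0.1, "rx": 0, "ry": 0, "rz": 0}, {"x": 0, "y": 0, "z": 0, "rx": 0, "ry": 0, "rz": 0}])

```text
clock: 34.85
tool_pos: [0.4435, -0.1483, 0.0245]
orientation: [180.0, -0.0, 0.0]
force: [-1.0, 0.2, 0.6]
opening: 0.088
gripper_force: 0.0
```

Request:
play_rows(motion=[{"x": 0, "y": 0, "z": 0, "rx": 0, "ry": 0, "rz": 0}, {"x": 0, "y": 0, "z": 0, "rx": 0, "ry": 0, "rz": 0}, {"x": 0, "y": 0, "z": 0, "rx": 0, "ry": 0, "rz": 0}, {"x": 0, "y": 0, "z": 0, "rx": 0, "ry": 0, "rz": 0}, {"x": 0, "y": 0, "z": 0, "rx": 0, "ry": 0, "rz": 0}, {"x": 0, "y": 0, "z": 0, "rx": 0, "ry": 0, "rz": 0}, {"x": 0, "y": 0, "z": -0.3, "rx": 0, "ry": 0, "rz": 0}, {"x": 0, "y": 0, "z": -0.6, "rx": 0, "ry": 0, "rz": 0}, {"x": 0, "y": 0, "z": -0.8, "rx": 0, "ry": 0, "rz": 0}, {"x": 0, "y": 0, "z": -0.8, "rx": 0, "ry": 0, "rz": 0}, {"x": 0, "y": 0, "z": -0.8, "rx": 0, "ry": 0, "rz": 0}, {"x": 0, "y": 0, "z": -0.5, "rx": 0, "ry": 0, "rz": 0}, {"x": 0, "y": 0, "z": -0.2, "rx": 0, "ry": 0, "rz": 0}, {"x": 0, "y": 0, "z": 0, "rx": 0, "ry": 0, "rz": 0}], fingers=-1)

```text
clock: 36.6
tool_pos: [0.443, -0.1483, 0.1241]
orientation: [-180.0, 0.0, 0.0]
force: [-0.4, -0.4, -0.4]
opening: 0.0458
gripper_force: 30.0
```

Request:
play_rows(motion=[{"x": 0.03, "y": -0.4, "z": 0, "rx": 0, "ry": 0, "rz": 0}, {"x": 0.06, "y": -0.8, "z": 0, "rx": 0, "ry": 0, "rz": 0}, {"x": 0.06, "y": -0.8, "z": 0, "rx": 0, "ry": 0, "rz": 0}, {"x": 0.06, "y": -0.8, "z": 0, "rx": 0, "ry": 0, "rz": 0}, {"x": 0.06, "y": -0.8, "z": 0, "rx": 0, "ry": 0, "rz": 0}, {"x": 0.06, "y": -0.8, "z": 0, "rx": 0, "ry": 0, "rz": 0}, {"x": 0.06, "y": -0.8, "z": 0, "rx": 0, "ry": 0, "rz": 0}, {"x": 0.06, "y": -0.8, "z": 0, "rx": 0, "ry": 0, "rz": 0}, {"x": 0.06, "y": -0.8, "z": 0, "rx": 0, "ry": 0, "rz": 0}, {"x": 0.06, "y": -0.8, "z": 0, "rx": 0, "ry": 0, "rz": 0}, {"x": 0.06, "y": -0.8, "z": 0, "rx": 0, "ry": 0, "rz": 0}, {"x": 0.06, "y": -0.8, "z": 0, "rx": 0, "ry": 0, "rz": 0}, {"x": 0.06, "y": -0.8, "z": 0, "rx": 0, "ry": 0, "rz": 0}, {"x": 0.03, "y": -0.4, "z": 0, "rx": 0, "ry": 0, "rz": 0}, {"x": 0, "y": 0, "z": 0, "rx": 0, "ry": 0, "rz": 0}])

```text
clock: 38.48
tool_pos: [0.4624, 0.1123, 0.124]
orientation: [180.0, 0.0, 0.1]
force: [0.5, -0.2, -1.0]
opening: 0.0463
gripper_force: 30.0
```

Request:
play_rows(motion=[{"x": 0, "y": 0, "z": 0.5, "rx": 0, "ry": 0, "rz": 0}, {"x": 0, "y": 0, "z": 0.8, "rx": 0, "ry": 0, "rz": 0}, {"x": 0, "y": 0, "z": 0.8, "rx": 0, "ry": 0, "rz": 0}, {"x": 0, "y": 0, "z": 0.8, "rx": 0, "ry": 0, "rz": 0}, {"x": 0, "y": 0, "z": 0.5, "rx": 0, "ry": 0, "rz": 0}, {"x": 0, "y": 0, "z": 0.3, "rx": 0, "ry": 0, "rz": 0}, {"x": 0, "y": 0, "z": 0.15, "rx": 0, "ry": 0, "rz": 0}, {"x": 0, "y": 0, "z": 0.1, "rx": 0, "ry": 0, "rz": 0}, {"x": 0, "y": 0, "z": 0.04, "rx": 0, "ry": 0, "rz": 0}, {"x": 0, "y": 0, "z": 0, "rx": 0, "ry": 0, "rz": 0}])

```text
clock: 39.72
tool_pos: [0.4627, 0.1119, 0.0247]
orientation: [-180.0, -0.0, 0.0]
force: [0.2, 0.2, -0.5]
opening: 0.0464
gripper_force: 30.0
```

Release, lift, and back off over the free bench to the left for a final look.

Request:
play_rows(motion=[{"x": 0, "y": 0, "z": 0, "rx": 0, "ry": 0, "rz": 0}, {"x": 0, "y": 0, "z": 0, "rx": 0, "ry": 0, "rz": 0}, {"x": 0, "y": 0, "z": 0, "rx": 0, "ry": 0, "rz": 0}, {"x": 0, "y": 0, "z": 0, "rx": 0, "ry": 0, "rz": 0}, {"x": 0, "y": 0, "z": 0, "rx": 0, "ry": 0, "rz": 0}, {"x": 0, "y": 0, "z": -0.5, "rx": 0, "ry": 0, "rz": 0}, {"x": 0, "y": 0, "z": -0.9, "rx": 0, "ry": 0, "rz": 0}, {"x": 0, "y": 0, "z": -0.9, "rx": 0, "ry": 0, "rz": 0}, {"x": 0, "y": 0, "z": -0.9, "rx": 0, "ry": 0, "rz": 0}, {"x": 0, "y": 0, "z": -0.9, "rx": 0, "ry": 0, "rz": 0}, {"x": 0, "y": 0, "z": -0.9, "rx": 0, "ry": 0, "rz": 0}, {"x": 0, "y": 0, "z": -0.9, "rx": 0, "ry": 0, "rz": 0}], fingers=1)

```text
clock: 41.22
tool_pos: [0.4625, 0.1116, 0.1737]
orientation: [-180.0, -0.0, 0.0]
force: [-0.4, 0.5, -0.2]
opening: 0.0873
gripper_force: 0.0
```

Request:
play_rows(motion=[{"x": -0.2, "y": -0.9, "z": 0, "rx": 0, "ry": 0, "rz": 0}, {"x": -0.2, "y": -0.9, "z": 0, "rx": 0, "ry": 0, "rz": 0}, {"x": -0.2, "y": -0.9, "z": 0, "rx": 0, "ry": 0, "rz": 0}, {"x": -0.2, "y": -0.9, "z": 0, "rx": 0, "ry": 0, "rz": 0}, {"x": -0.2, "y": -0.9, "z": 0, "rx": 0, "ry": 0, "rz": 0}, {"x": -0.2, "y": -0.9, "z": 0, "rx": 0, "ry": 0, "rz": 0}, {"x": -0.2, "y": -0.9, "z": 0, "rx": 0, "ry": 0, "rz": 0}, {"x": -0.2, "y": -0.9, "z": 0, "rx": 0, "ry": 0, "rz": 0}, {"x": -0.2, "y": -0.9, "z": 0, "rx": 0, "ry": 0, "rz": 0}, {"x": -0.2, "y": -0.9, "z": 0, "rx": 0, "ry": 0, "rz": 0}, {"x": -0.2, "y": -0.9, "z": 0, "rx": 0, "ry": 0, "rz": 0}, {"x": -0.2, "y": -0.9, "z": 0, "rx": 0, "ry": 0, "rz": 0}, {"x": -0.2, "y": -0.9, "z": 0, "rx": 0, "ry": 0, "rz": 0}, {"x": -0.2, "y": -0.9, "z": 0, "rx": 0, "ry": 0, "rz": 0}, {"x": 0, "y": 0, "z": 0, "rx": 0, "ry": 0, "rz": 0}])

```text
clock: 43.1
tool_pos: [0.3919, 0.4285, 0.1716]
orientation: [180.0, 0.0, 0.1]
force: [-0.9, -0.5, 0.3]
opening: 0.0876
gripper_force: 0.0
```

```bash
python3 - <<'E'
from h import *
out=[]
for n,b in(("side",(90,290,150,460)),("top",(110,260,220,460))):
    im=cams.snapshot(n); cv2.imwrite(f"pics/{n}7.png",im)
    for c in HUE:
        for ce,st in blobs(im,c,150):
            w=cast(n,ce,.061)[0].round(4)
            if .38<w[0]<.7 and abs(w[1])<.25: print(n,c,ce.round(1),st[2:],w[:2])
    out.append(cv2.resize(im[b[0]:b[1],b[2]:b[3]],(480,300),interpolation=2))
cv2.imwrite("pics/c7.png",np.vstack(out)); print(ctrl.get_obs()["tool_pos"])
E
```

```text
top red [256.9 150.7] [ 18  18 245] [0.6489 0.1851]
top yellow [282.2 222.3] [ 19  18 265] [0.4595 0.1104]
top green [391.6 154.9] [ 18  17 225] [ 0.6432 -0.1715]
top blue [322.1 159.4] [ 17  18 232] [0.628  0.0117]
[0.39214174 0.4268691  0.17163323]
```

View pics/c7.png

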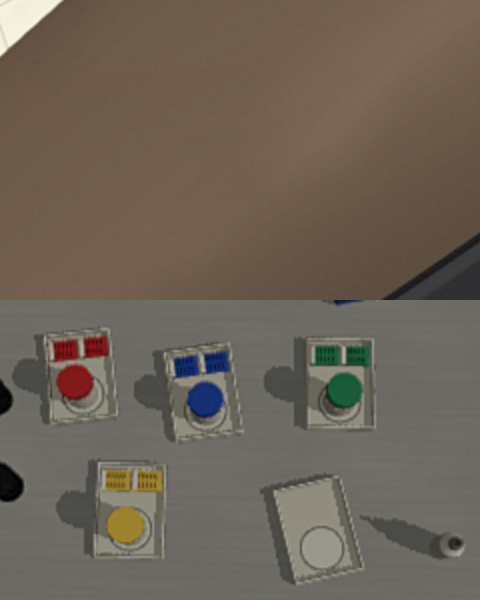

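The top view shows red (75,382), blue (205,399) and yellow (126,525) each standing in its own tray. Each measures within about 4 mm of its ring. The spare tray is empty, and green and the dropper bottle haven't moved. The side view is blocked by the arm.

```bash
python3 -c "
from plant import workorder
print(workorder.close_job())"
```

```text
the job is handed in; nothing more can be done
None
```

I handed the job in at about 43 s: the red, blue and yellow pots stand in their own trays within about 4 mm of their rings by the top camera, the spare tray is empty, green and the dropper bottle are unmoved, and no verdict came back.

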